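# Queue the sample tins by size for the moisture analyser

## Robot

A 6-joint arm with a two-finger parallel gripper is mounted at the origin on the work surface. World frame = base frame: x ahead of the robot, y to its left, z up, the work surface at z = 0. Lengths are in m, angles in rad, forces in N, time in s.
With the tool pointing down it reaches from about 0.35 to 0.95 m from the base axis. Payload 17.4 kg.
Tool frame: the origin (TCP) lies at the very end of the fingers, on their centre line; the grasp point (between the pads) lies manip.grip_point_offset behind it (manip.grip_point_offset is the distance from the TCP to the grasp point, in m); z points along the fingers, y is the direction in which the jaws open and shut (so a half turn about z gives the same grasp; the last joint's range is limited). The gripper opens to 93 mm and grips with 3 to 60 N. Pads are 15 mm wide; open, the fingers measure 128 mm over their backs; the gripper's body (75 mm by 188 mm) begins 65 mm behind the grasp point.
Start: joints at [1.229, 0.116, 1.442, -0, 1.584, -0.038], TCP at [0.202, 0.644, 0.182] pointing down, gripper open.
Joint ranges: [-2.83, 2.83], [-0.83, 2.19], [0.07, 2.5], [-1.14, 4.28], [0.01, 3], [-2.97, 2.97]. Speed limits (rad/s): [1.89, 1.89, 2.22, 3.14, 3.14, 3.14].

## Interface

Orientations are given as a unit quaternion [x, y, z, w].
In Python, from plant import manip, cams gives the robot as it stands. The module is installed in compiled form; this text tells all that it offers.
- The arm moves only by the tool arm_command, never from a script. Its arguments are lists of equal length, an entry for each row: "offset": the shift along the tool's x, y, z in mm, a list of three; "twist": the turn, a rotation vector about the tool's x, y, z in degrees, a list of three; "gripper": the finger opening in mm, from 0 to 93. A call has 1 to 20 rows; each row shifts and turns the pose as measured when the row begins, along the tool's axes as they then stand; what a row does not reach is not made up. A row lasts 1/12 s, in which the tool goes at most 41.7 mm and 7.16 degrees, less where a joint would pass 70% of its speed; a pose out of reach is approached as far as the arm can. A call with a gripper value outside its range is refused whole. The fingers move at their own pace and stop on an object; "squeeze" is the grip in N (left out, the last holds). Time passes only in rows, so rows that do not move let the fingers close. It gives the time, the measured TCP pose, the force and the opening at its end, in the units of the state.
- manip.get_obs(): the state, without advancing time (a new reading comes with each control period).
- cams.capture(name): name is "side" or "top"; returns the picture (420x560x3 uint8, blue, green, red); there is no depth.
- cams.get_calibration(name): a dict with "mtx" (3x3 intrinsics, pixels), "eye" and "orientation" of the camera in the world. Camera axes: x right, y up, looking along -z (the intrinsics and any distortion apply to the point x, -y, -z); pixel columns grow to the right and rows downward; lengths in m; the calibration is good to about 2 mm. A picture is of the moment at which its call begins. get_calibration takes no time and is no camera call.
- manip.job_done(): hands the job in, once; it reports no verdict.
The state is a dict: "time_s": time; "joints": joint angles; "qd": joint speeds; "tau": joint torques, N m; "ee_pos": TCP position; "ee_rot": TCP orientation; "wrist_force": force on the tool from outside, world axes, zero at the start; "torque": the same for the moment, N m; "grip_width": finger opening in m.
Only numpy, scipy, OpenCV 4.12 (cv2) and the standard library are available. Lean on these libraries where they do the work, as an engineer would, in place of code of your own. Each camera call takes 0.05 s, during which the arm holds its last target.

## Task

Line up the four aluminium sample tins for the moisture analyser on the row of black round pads, one upright in the middle of each pad, in order of size: the smallest on the pad next to the green block, growing to the largest at the far end of the row. Leave the amber vial standing where it is among the tins.

Things in the scene. Friction and masses are not known exactly. Their poses are not given: they have to be found in the camera images.
- tin_1_mid (a point): centre (half-way up, 20 mm above its underside) of the smallest sample tin: a plain closed upright aluminium cylinder, 30 mm in diameter and 40 mm tall, with a thin dark band near the top; z along its axis, up. It stands loose on the table at the start. Mass roughly 50 g, varying.
- tin_2_mid (a point): centre (half-way up, 26 mm above its underside) of the second smallest sample tin: a plain closed upright aluminium cylinder, 38 mm in diameter and 52 mm tall, with a thin dark band near the top; z along its axis, up. It stands loose on the table at the start. Mass roughly 90 g, varying.
- tin_3_mid (a point): centre (half-way up, 32 mm above its underside) of the second largest sample tin: a plain closed upright aluminium cylinder, 46 mm in diameter and 64 mm tall, with a thin dark band near the top; z along its axis, up. It stands loose on the table at the start. Mass roughly 150 g, varying.
- tin_4_mid (a point): centre (half-way up, 38 mm above its underside) of the largest sample tin: a plain closed upright aluminium cylinder, 54 mm in diameter and 76 mm tall, with a thin dark band near the top; z along its axis, up. It stands loose on the table at the start. Mass roughly 220 g, varying.
- pad_a: one of four identical black round pads, 64 mm wide, 4 mm thick, white dot in the middle, fixed in a straight row on a low aluminium tray (90 x 480 mm, top 10 mm above the table). Origin: centre of its underside; tins stand on its top, 4 mm above that, 14 mm above the table. Pads are about 100 mm apart; letters do not tell the order along the row. x across the row, y along it.
- pad_b: one of four identical black round pads, 64 mm wide, 4 mm thick, white dot in the middle, fixed in a straight row on a low aluminium tray (90 x 480 mm, top 10 mm above the table). Origin: centre of its underside; tins stand on its top, 4 mm above that, 14 mm above the table. Pads are about 100 mm apart; letters do not tell the order along the row. x across the row, y along it.
- pad_c: one of four identical black round pads, 64 mm wide, 4 mm thick, white dot in the middle, fixed in a straight row on a low aluminium tray (90 x 480 mm, top 10 mm above the table). Origin: centre of its underside; tins stand on its top, 4 mm above that, 14 mm above the table. Pads are about 100 mm apart; letters do not tell the order along the row. x across the row, y along it.
- pad_d: one of four identical black round pads, 64 mm wide, 4 mm thick, white dot in the middle, fixed in a straight row on a low aluminium tray (90 x 480 mm, top 10 mm above the table). Origin: centre of its underside; tins stand on its top, 4 mm above that, 14 mm above the table. Pads are about 100 mm apart; letters do not tell the order along the row. x across the row, y along it.
- tag_green: bright green block, 60 mm across the tray (x) x 20 mm along it (y) x 25 mm tall, fixed on the tray at one end of the row, about 75 mm from the nearest pad centre; the smallest tin belongs at this end. A like block in grey stands at the other end. Origin: centre of its underside, 10 mm above the table.
- vial: small amber glass vial with an orange cap, 24 mm in diameter, 55 mm tall, standing loose among the tins; not to be disturbed. Origin: centre of its underside.

How it is judged:
At the end, for the whole second after the job is handed in: Each tin stands upright (within 0.1 rad) and still on its own pad, its centre within 12 mm of the pad's centre, smallest to largest counted from the green block ((horizontal distance between tin_1_mid and pad_a below 0.012 m or horizontal distance between tin_1_mid and pad_b below 0.012 m or horizontal distance between tin_1_mid and pad_c below 0.012 m or horizontal distance between tin_1_mid and pad_d below 0.012 m) and horizontal distance between tin_1_mid and tag_green between 0.04 and 0.11 m and height (world z) of tin_1_mid between 0.029 and 0.039 m and angle between each of tin_1_mid, tin_2_mid, tin_3_mid, tin_4_mid's own z axis and vertical below 0.1 rad and linear speed of each of tin_1, tin_2, tin_3, tin_4 below 0.02 m/s and (horizontal distance between tin_2_mid and pad_a below 0.012 m or horizontal distance between tin_2_mid and pad_b below 0.012 m or horizontal distance between tin_2_mid and pad_c below 0.012 m or horizontal distance between tin_2_mid and pad_d below 0.012 m) and horizontal distance between tin_2_mid and tag_green between 0.14 and 0.21 m and height (world z) of tin_2_mid between 0.035 and 0.045 m and (horizontal distance between tin_3_mid and pad_a below 0.012 m or horizontal distance between tin_3_mid and pad_b below 0.012 m or horizontal distance between tin_3_mid and pad_c below 0.012 m or horizontal distance between tin_3_mid and pad_d below 0.012 m) and horizontal distance between tin_3_mid and tag_green between 0.24 and 0.31 m and height (world z) of tin_3_mid between 0.041 and 0.051 m and (horizontal distance between tin_4_mid and pad_a below 0.012 m or horizontal distance between tin_4_mid and pad_b below 0.012 m or horizontal distance between tin_4_mid and pad_c below 0.012 m or horizontal distance between tin_4_mid and pad_d below 0.012 m) and horizontal distance between tin_4_mid and tag_green between 0.34 and 0.41 m and height (world z) of tin_4_mid between 0.047 and 0.057 m); the robot touches nothing.
It fails at once if the amber vial is shifted by more than 20 mm or tipped over (distance of vial from where it was at the start of the episode above 0.02 m or angle between vial's own z axis and vertical above 0.4 rad).
It also fails if it takes over 106 s, if anything falls off the work surface, if the arm or the gripper's body presses on something with over 40 N, if the wrist force passes 120 N, or if a joint passes its speed limit or range.

## Working session

There is one attempt and no reset: what is moved stays moved. The work goes in short steps, Python scripts to look and compute and a tool call to move; the robot and the scene stay as the last step left them, time stands still between calls to the robot, and variables do not carry over. Pictures are saved under pics/ and viewed, and the job is handed in when it is done.

Besides the shell and the picture viewer there is one more tool, called after "Emit:" as a command line: name --argument value ..., lists and objects as JSON in quotes. arm_command: Moves the arm, as the interface text tells. Its arguments: {"type":"object","properties":{"offset":{"type":"array","items":{"type":"array","items":{"type":"number"}}},"twist":{"type":"array","items":{"type":"array","items":{"type":"number"}}},"gripper":{"type":"array","items":{"type":"number"}},"squeeze":{"type":"number"}},"required":["offset","twist","gripper"]}

```bash
mkdir -p pics; python3 - <<'E'
from plant import manip, cams
import cv2, numpy as np
o=manip.get_obs(); print(o['time_s'],o['ee_pos'],o['ee_rot'],o['grip_width'],manip.grip_point_offset)
for n in('top','side'):
    cv2.imwrite(f'pics/{n}0.png',cams.capture(n)); print(n,cams.get_calibration(n))
E
```

```text
0.0 [0.20187061 0.64384947 0.18152086] [ 1.51331470e-01  9.88482913e-01 -5.54381805e-04 -9.42210689e-05] 0.09274468598603085 0.0188
top {'mtx': array([[398.47185141,   0.        , 274.26322794],
       [  0.        , 398.47185141, 207.24314323],
       [  0.        ,   0.        ,   1.        ]]), 'eye': array([0.48647186, 0.0278951 , 0.81007531]), 'orientation': array([-0.02593483,  0.03036241,  0.71459442, -0.6983984 ])}
side {'mtx': array([[393.70061453,   0.        , 283.22189835],
       [  0.        , 393.70061453, 208.18220655],
       [  0.        ,   0.        ,   1.        ]]), 'eye': array([ 0.22118005, -0.37803554,  0.5176457 ]), 'orientation': array([ 0.37427961, -0.14462272, -0.3274826 ,  0.85542632])}
```

View pics/top0.png

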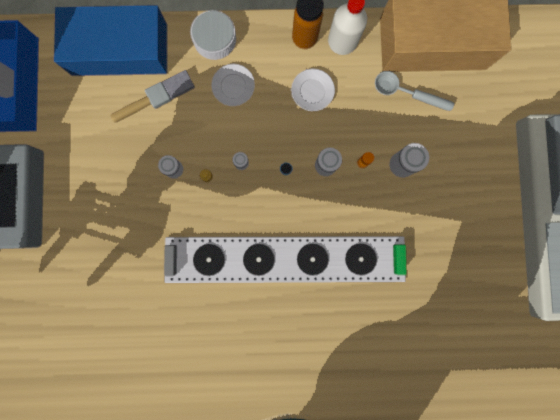

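View pics/side0.png

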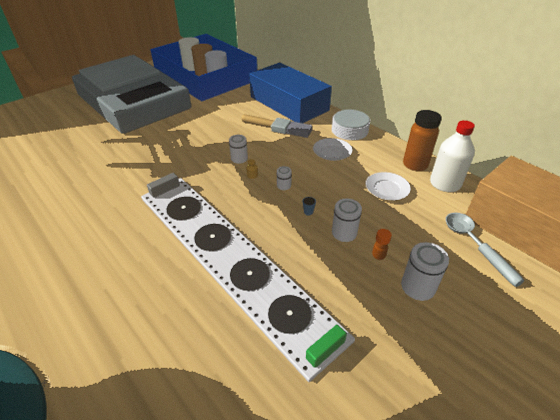

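The top view shows, left to right, tin (169,165), brass weight (205,176), tin (240,159), dark jar (286,169), tin (329,160), vial (367,159) and tin (413,157). The pads are at rows ~259, with green on the right. I'll enlarge it.

```bash
python3 - <<'E'
import cv2
a=cv2.imread('pics/top0.png')
c=cv2.resize(a[140:190,150:290],None,fx=5.7,fy=5.7,interpolation=cv2.INTER_CUBIC)
d=cv2.resize(a[140:190,300:440],None,fx=5.7,fy=5.7,interpolation=cv2.INTER_CUBIC)
cv2.imwrite('pics/t1.png',cv2.vconcat([c,d]))
c=cv2.resize(a[230:290,160:290],None,fx=6,fy=6,interpolation=cv2.INTER_CUBIC)[:290]
d=cv2.resize(a[230:290,285:415],None,fx=6,fy=6,interpolation=cv2.INTER_CUBIC)[:290]
cv2.imwrite('pics/p1.png',cv2.vconcat([c,d]))
E
```

```text
(no output)
```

View pics/t1.png

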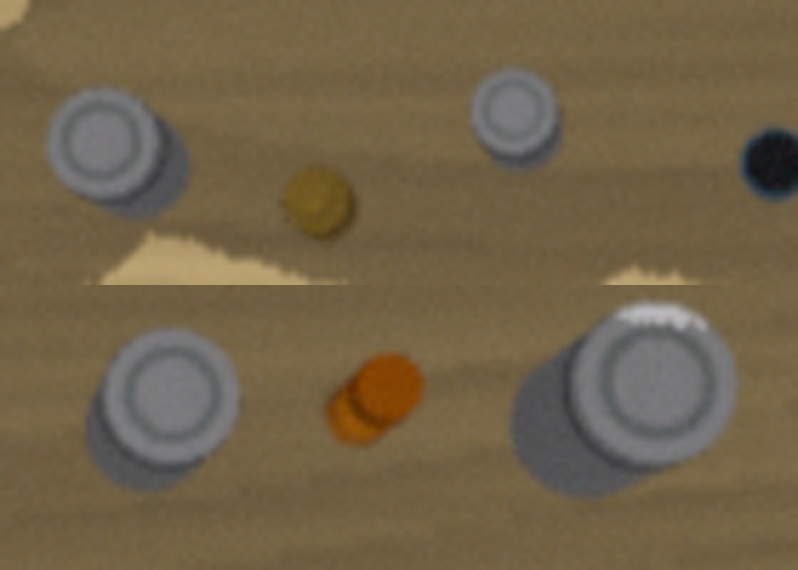

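View pics/p1.png

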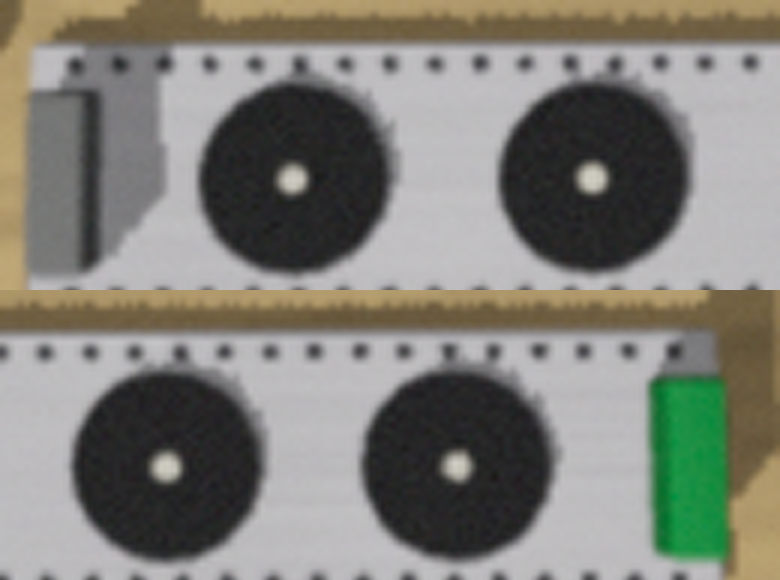

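```bash
cat > h.py <<'E'
import numpy as np
from scipy.spatial.transform import Rotation as R
from plant import manip,cams
def px2w(cam,u,v,z):
    c=cams.get_calibration(cam); M=np.array(c['mtx'])
    d=np.array([(u-M[0,2])/M[0,0],-(v-M[1,2])/M[1,1],-1.])
    d=R.from_quat(c['orientation']).apply(d); e=np.array(c['eye'])
    return e+d*(z-e[2])/d[2]
def w2px(cam,p):
    c=cams.get_calibration(cam); M=np.array(c['mtx'])
    q=R.from_quat(c['orientation']).inv().apply(np.array(p)-c['eye'])
    return M[0,0]*q[0]/-q[2]+M[0,2], M[1,1]*-q[1]/-q[2]+M[1,2]
E
python3 - <<'E'
from h import *
f=lambda x,y,s,ox,oy:((x+.5)/s-.5+ox,(y+.5)/s-.5+oy)
P={'t2':(f(103,143,5.7,150,140),.052),'t1':(f(515,111,5.7,150,140),.040),'t3':(f(172,112,5.7,300,140),.064),'t4':(f(653,99,5.7,300,140),.076),
'vial':(f(388,103,5.7,300,140),.055),'brass':(f(319,202,5.7,150,140),.02),'dark':(f(776,163,5.7,150,140),.025),
'p1':(f(292,179,6,160,230),.014),'p2':(f(592,178,6,160,230),.014),'p3':(f(166,177,6,285,230),.014),'p4':(f(457,176,6,285,230),.014),
'trayL':(f(28,45,6,160,230),.01),'trayR':(f(715,42,6,285,230),.01)}
for k,((u,v),z) in P.items():
    w=px2w('top',u,v,z); print(k,np.round([u,v],1),np.round(w,4),'side px',np.round(w2px('side',w),1))
print(R.from_quat(manip.get_obs()['ee_rot']).as_matrix().round(4))
E
```

```text
t2 [167.7 164.7] [0.6336 0.2254 0.052 ] side px [237.8 139. ]
t1 [239.9 159.1] [0.6439 0.0873 0.04  ] side px [284.3 170.5]
t3 [329.8 159.2] [ 0.6349 -0.0849  0.064 ] side px [348.1 207.2]
t4 [414.1 157. ] [ 0.6334 -0.2412  0.076 ] side px [429.2 255.3]
vial [367.7 157.7] [ 0.6382 -0.1593  0.055 ] side px [383.6 233.5]
brass [205.6 175. ] [0.6172 0.1581 0.02  ] side px [252.2 168. ]
dark [285.7 168.2] [ 0.6266 -0.0024  0.025 ] side px [309.5 202.3]
p1 [208.2 259.4] [0.4492 0.1554 0.014 ] side px [183.8 206.9]
p2 [258.2 259.2] [0.4472 0.0563 0.014 ] side px [212.8 235.9]
p3 [312.2 259.1] [ 0.445  -0.0508  0.014 ] side px [249.8 272.9]
p4 [360.8 258.9] [ 0.4431 -0.1472  0.014 ] side px [289.7 312.8]
trayL [164.2 237.1] [0.4954 0.2434 0.01  ] side px [180.9 177. ]
trayR [403.8 236.6] [ 0.4853 -0.2362  0.01  ] side px [354.9 338.1]
[[-9.542e-01  2.992e-01 -4.000e-04]
 [ 2.992e-01  9.542e-01 -1.000e-03]
 [ 0.000e+00 -1.000e-03 -1.000e+00]]
```

```bash
python3 - <<'E'
import cv2
a=cv2.imread('pics/side0.png')
cv2.imwrite('pics/s1.png',cv2.resize(a[120:310,215:455],None,fx=3.2,fy=3.1,interpolation=cv2.INTER_CUBIC))
E
```

```text
(no output)
```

View pics/s1.png

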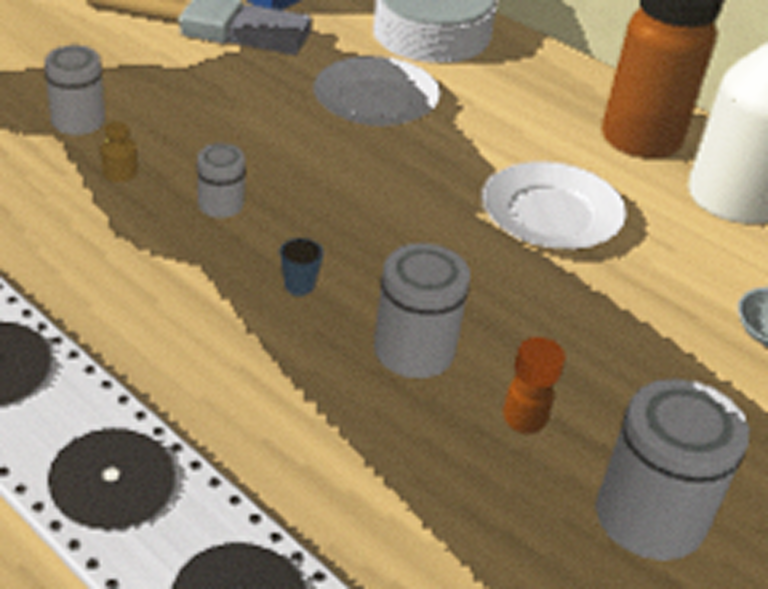

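Both cameras agree to about a pixel on the lids and the pads. I'll turn the jaws to lie along world x while raising the tool.

Emit:
arm_command --offset '[[0, 0, -6], [0, 0, -6], [0, 0, -6], [0, 0, -6], [0, 0, -6], [0, 0, -6], [0, 0, -6], [0, 0, -6], [0, 0, -6], [0, 0, -6]]' --twist '[[0, 0, 7.1], [0, 0, 7.1], [0, 0, 7.1], [0, 0, 7.1], [0, 0, 7.1], [0, 0, 7.1], [0, 0, 7.1], [0, 0, 7.1], [0, 0, 7.1], [0, 0, 7.1]]' --gripper '[93, 93, 93, 93, 93, 93, 93, 93, 93, 93]' --squeeze 15

```text
time_s: 0.93
ee_pos: [0.2013, 0.6423, 0.2377]
ee_rot: [0.702, 0.713, -0.005, 0.002]
wrist_force: [0.7, 0.1, 0.7]
grip_width: 0.0929
```

Emit:
arm_command --offset '[[-36, 12, 0], [-36, 12, 0], [-36, 12, 0], [-36, 12, 0], [-36, 12, 0], [-24, 30, 0], [-24, 30, 0], [-24, 30, 0], [-24, 30, 0], [-24, 30, 0], [-24, 30, 0], [-24, 30, 0], [-24, 30, 0], [-24, 30, 0], [-24, 30, 0], [0, 0, 0]]' --twist '[[0, 0, 0.9], [0, 0, 0], [0, 0, 0], [0, 0, 0], [0, 0, 0], [0, 0, 0], [0, 0, 0], [0, 0, 0], [0, 0, 0], [0, 0, 0], [0, 0, 0], [0, 0, 0], [0, 0, 0], [0, 0, 0], [0, 0, 0], [0, 0, 0]]' --gripper '[93, 93, 93, 93, 93, 93, 93, 93, 93, 93, 93, 93, 93, 93, 93, 93]'

```text
time_s: 2.27
ee_pos: [0.569, 0.1975, 0.2355]
ee_rot: [0.709, 0.705, -0.008, 0.003]
wrist_force: [-0.0, -0.4, -1.1]
grip_width: 0.093
```

```bash
cat > g.py <<'E'
import sys
from h import *
def go(x,y,z):
    o=manip.get_obs(); r=R.from_quat(o['ee_rot'])
    d=r.inv().apply(np.array([x,y,z])-o['ee_pos'])*1000
    T=R.from_matrix(np.array([[0,1,0],[1,0,0],[0,0,-1.]]))
    tw=(r.inv()*T).as_rotvec(degrees=True)
    print('t',o['time_s'],'pos',np.round(o['ee_pos'],4),'offset',np.round(d,1),'twist',np.round(tw,2),'w',round(o['grip_width'],4),'F',np.round(o['wrist_force'],1))
if __name__=='__main__': go(*map(float,sys.argv[1:4]))
E
python3 g.py .6336 .2254 .10
```

```text
t 2.2667 pos [0.569  0.1975 0.2355] offset [ 30.3  65.4 134.6] twist [-0.39  0.86 -0.36] w 0.093 F [-0.  -0.4 -1.1]
```

Emit:
arm_command --offset '[[10, 22, 5], [10, 22, 10], [10, 22, 20], [0, 0, 33], [0, 0, 33], [0, 0, 33], [0, 0, 0]]' --twist '[[-0.4, 0.9, -0.4], [0, 0, 0], [0, 0, 0], [0, 0, 0], [0, 0, 0], [0, 0, 0], [0, 0, 0]]' --gripper '[93, 93, 93, 93, 93, 93, 93]'

```text
time_s: 2.85
ee_pos: [0.6398, 0.2262, 0.0953]
ee_rot: [0.709, 0.705, 0.001, -0.0]
wrist_force: [-0.4, -0.4, -2.0]
grip_width: 0.0929
```

```bash
python3 g.py .6336 .2254 .012
```

```text
t 2.85 pos [0.6398 0.2262 0.0953] offset [-1.  -6.3 83.3] twist [ 0.04 -0.1  -0.26] w 0.0929 F [-0.4 -0.4 -2. ]
```

Emit:
arm_command --offset '[[-1, -6, 20], [0, 0, 22], [0, 0, 22], [0, 0, 15], [0, 0, 3], [0, 0, 0], [0, 0, 0]]' --twist '[[0, 0, -0.3], [0, 0, 0], [0, 0, 0], [0, 0, 0], [0, 0, 0], [0, 0, 0], [0, 0, 0]]' --gripper '[93, 93, 93, 93, 93, 93, 93]'

```text
time_s: 3.43
ee_pos: [0.6348, 0.2269, 0.0182]
ee_rot: [0.707, 0.708, 0.002, 0.0]
wrist_force: [-0.3, 0.1, -0.6]
grip_width: 0.0927
```

```bash
python3 g.py .6336 .2254 .012
```

```text
t 3.4333 pos [0.6348 0.2269 0.0182] offset [-1.5 -1.2  6.2] twist [ 0.19 -0.16  0.09] w 0.0927 F [-0.3  0.1 -0.6]
```

Emit:
arm_command --offset '[[-1.5, -1.2, 4], [0, 0, 0], [0, 0, 0], [0, 0, 0], [0, 0, 0], [0, 0, 0], [0, 0, 0], [0, 0, 0], [0, 0, 0]]' --twist '[[0.2, -0.2, 0], [0, 0, 0], [0, 0, 0], [0, 0, 0], [0, 0, 0], [0, 0, 0], [0, 0, 0], [0, 0, 0], [0, 0, 0]]' --gripper '[93, 93, 30, 30, 30, 30, 30, 30, 30]'

```text
time_s: 4.18
ee_pos: [0.636, 0.226, 0.02]
ee_rot: [0.707, 0.708, 0.003, 0.002]
wrist_force: [-1.1, -0.2, -1.0]
grip_width: 0.0508
```

```bash
python3 g.py .6336 .2254 .132
```

```text
t 4.1833 pos [0.636 0.226 0.02 ] offset [  -0.5   -1.8 -112. ] twist [ 0.35 -0.06  0.09] w 0.0508 F [-1.1 -0.2 -1. ]
```

Emit:
arm_command --offset '[[-0.5, -1.8, 6], [0, 0, 3], [0, 0, 0], [0, 0, 0], [0, 0, 0]]' --twist '[[0.3, 0, 0], [0, 0, 0], [0, 0, 0], [0, 0, 0], [0, 0, 0]]' --gripper '[30, 30, 30, 30, 30]'

```text
time_s: 4.6
ee_pos: [0.6344, 0.2257, 0.011]
ee_rot: [0.707, 0.708, 0.001, -0.0]
wrist_force: [-1.4, -0.2, 3.6]
grip_width: 0.0374
```

```bash
python3 g.py .6336 .2254 .132
```

```text
t 4.6 pos [0.6344 0.2257 0.011 ] offset [-1.00e-01 -6.00e-01 -1.21e+02] twist [ 0.06 -0.09  0.09] w 0.0374 F [-1.4 -0.2  3.6]
```

Emit:
arm_command --offset '[[0, 0, -8], [0, 0, -25], [0, 0, -35], [0, 0, -35], [0, 0, -20], [-10, -5, 0], [-30, -18, 0], [-30, -20, 0], [-30, -20, 0], [-30, -20, 0], [-30, -20, 0], [-30, -20, 0], [-30, -20, 0], [-20, -20, 0], [-10, -10, 0], [0, 0, 0]]' --twist '[[0, 0, 0], [0, 0, 0], [0, 0, 0], [0, 0, 0], [0, 0, 0], [0, 0, 0], [0, 0, 0], [0, 0, 0], [0, 0, 0], [0, 0, 0], [0, 0, 0], [0, 0, 0], [0, 0, 0], [0, 0, 0], [0, 0, 0], [0, 0, 0]]' --gripper '[30, 30, 30, 30, 30, 30, 30, 30, 30, 30, 30, 30, 30, 30, 30, 30]'

```text
time_s: 5.93
ee_pos: [0.446, -0.0373, 0.1292]
ee_rot: [0.706, 0.708, -0.005, -0.004]
wrist_force: [0.2, -0.2, 0.4]
grip_width: 0.037
```

```bash
python3 g.py .445 -.0508 .026
```

```text
t 5.9333 pos [ 0.446  -0.0373  0.1292] offset [-13.3   0.2 103.2] twist [-0.69  0.11  0.22] w 0.037 F [ 0.2 -0.2  0.4]
```

Emit:
arm_command --offset '[[-8, 0, 10], [-5, 0, 25], [0, 0, 25], [0, 0, 15], [0, 0, 10], [0, 0, 0], [0, 0, 0]]' --twist '[[-0.7, 0.1, 0.2], [0, 0, 0], [0, 0, 0], [0, 0, 0], [0, 0, 0], [0, 0, 0], [0, 0, 0]]' --gripper '[30, 30, 30, 30, 30, 30, 30]'

```text
time_s: 6.52
ee_pos: [0.4443, -0.0509, 0.0379]
ee_rot: [0.708, 0.706, 0.0, -0.0]
wrist_force: [0.1, 0.0, -0.0]
grip_width: 0.037
```

```bash
python3 g.py .445 -.0508 .026; python3 - <<'E'
from h import *
import cv2
a=cams.capture('side'); cv2.imwrite('pics/s2.png',cv2.resize(a[150:350,150:450],None,fx=2.6,fy=2.6,interpolation=cv2.INTER_CUBIC))
E
```

```text
t 6.5167 pos [ 0.4443 -0.0509  0.0379] offset [ 0.1  0.7 11.9] twist [ 0.02 -0.02 -0.13] w 0.037 F [ 0.1  0.  -0. ]
```

View pics/s2.png

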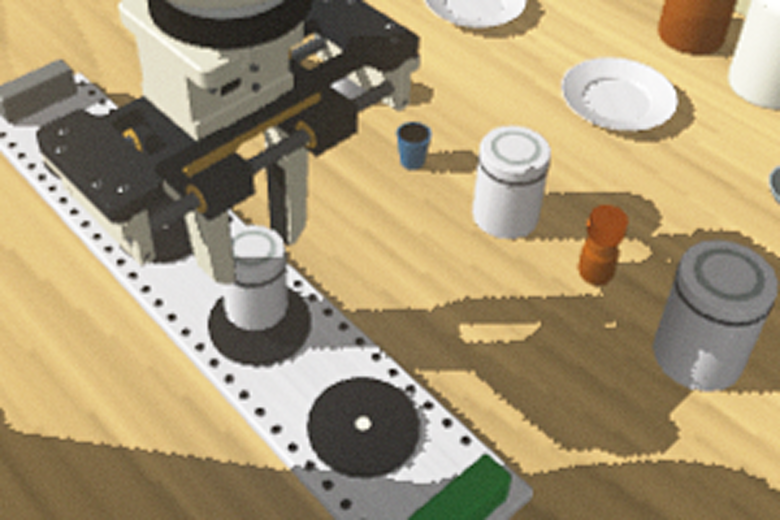

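The tin is held upright just above the third pad (crop 255,320). I'll lower it.

Emit:
arm_command --offset '[[0, 0.7, 6], [0, 0, 4], [0, 0, 2], [0, 0, 0]]' --twist '[[0, 0, -0.1], [0, 0, 0], [0, 0, 0], [0, 0, 0]]' --gripper '[30, 30, 30, 30]'

```text
time_s: 6.9
ee_pos: [0.4468, -0.0507, 0.0276]
ee_rot: [0.707, 0.707, 0.001, 0.002]
wrist_force: [0.8, 0.3, -1.1]
grip_width: 0.0372
```

```bash
python3 g.py .445 -.0508 .026
```

```text
t 6.9 pos [ 0.4468 -0.0507  0.0276] offset [-0.1 -1.8  1.6] twist [0.24 0.01 0.03] w 0.0372 F [ 0.8  0.3 -1.1]
```

Emit:
arm_command --offset '[[0, -1.8, 1.5], [0, 0, 1], [0, 0, 0]]' --twist '[[0.2, 0, 0], [0, 0, 0], [0, 0, 0]]' --gripper '[30, 30, 30]'

```text
time_s: 7.15
ee_pos: [0.4452, -0.0507, 0.0255]
ee_rot: [0.707, 0.707, 0.0, 0.001]
wrist_force: [0.2, 0.6, 0.3]
grip_width: 0.037
```

```bash
python3 g.py .445 -.0508 .026
```

```text
t 7.15 pos [ 0.4452 -0.0507  0.0255] offset [-0.1 -0.2 -0.5] twist [0.07 0.02 0.03] w 0.037 F [0.2 0.6 0.3]
```

Emit:
arm_command --offset '[[0, 0, 0], [0, 0, 0], [0, 0, 0], [0, 0, 0], [0, 0, 0], [0, 0, 0], [0, 0, -15], [0, 0, -25], [0, 0, -30], [0, 0, -30], [0, 0, -10], [0, 0, 0]]' --twist '[[0, 0, 0], [0, 0, 0], [0, 0, 0], [0, 0, 0], [0, 0, 0], [0, 0, 0], [0, 0, 0], [0, 0, 0], [0, 0, 0], [0, 0, 0], [0, 0, 0], [0, 0, 0]]' --gripper '[93, 93, 93, 93, 93, 93, 93, 93, 93, 93, 93, 93]'

```text
time_s: 8.15
ee_pos: [0.4439, -0.0506, 0.1392]
ee_rot: [0.707, 0.707, -0.0, -0.001]
wrist_force: [-1.0, -0.7, -1.0]
grip_width: 0.0934
```

```bash
python3 g.py .6439 .0873 .10
```

```text
t 8.15 pos [ 0.4439 -0.0506  0.1392] offset [137.8 200.1  39. ] twist [-0.08 -0.    0.02] w 0.0934 F [-1.  -0.7 -1. ]
```

Emit:
arm_command --offset '[[10, 15, 0], [22, 32, 0], [22, 32, 0], [22, 32, 0], [22, 32, 0], [22, 32, 0], [16, 23, 10], [3, 5, 10], [0, 0, 10], [0, 0, 0]]' --twist '[[0, 0, 0], [0, 0, 0], [0, 0, 0], [0, 0, 0], [0, 0, 0], [0, 0, 0], [0, 0, 0], [0, 0, 0], [0, 0, 0], [0, 0, 0]]' --gripper '[93, 93, 93, 93, 93, 93, 93, 93, 93, 93]'

```text
time_s: 8.98
ee_pos: [0.6532, 0.095, 0.0941]
ee_rot: [0.708, 0.707, -0.003, -0.002]
wrist_force: [-0.8, -0.6, -0.9]
grip_width: 0.093
```

```bash
python3 g.py .6439 .0873 .008
```

```text
t 8.9833 pos [0.6532 0.095  0.0941] offset [-7.5 -8.6 86.2] twist [-0.44  0.12 -0.09] w 0.093 F [-0.8 -0.6 -0.9]
```

Emit:
arm_command --offset '[[-7.5, -8.6, 10], [0, 0, 25], [0, 0, 25], [0, 0, 15], [0, 0, 3], [0, 0, 0]]' --twist '[[-0.4, 0.1, -0.1], [0, 0, 0], [0, 0, 0], [0, 0, 0], [0, 0, 0], [0, 0, 0]]' --gripper '[93, 93, 93, 93, 93, 93]'

```text
time_s: 9.48
ee_pos: [0.6379, 0.082, 0.0127]
ee_rot: [0.708, 0.706, -0.001, -0.0]
wrist_force: [0.8, 0.1, -0.9]
grip_width: 0.0928
```

```bash
python3 g.py .6439 .0873 .008
```

```text
t 9.4833 pos [0.6379 0.082  0.0127] offset [5.3 6.  4.7] twist [-0.1   0.07 -0.19] w 0.0928 F [ 0.8  0.1 -0.9]
```

Emit:
arm_command --offset '[[4.5, 5, 3], [0, 0, 0], [0, 0, 0], [0, 0, 0], [0, 0, 0]]' --twist '[[0, 0, -0.2], [0, 0, 0], [0, 0, 0], [0, 0, 0], [0, 0, 0]]' --gripper '[93, 20, 20, 20, 20]'

```text
time_s: 9.9
ee_pos: [0.6444, 0.086, 0.0142]
ee_rot: [0.707, 0.707, 0.001, 0.001]
wrist_force: [-0.3, -0.2, -0.2]
grip_width: 0.0708
```

```bash
python3 g.py .6439 .0873 .008
```

```text
t 9.9 pos [0.6444 0.086  0.0142] offset [ 1.3 -0.5  6.2] twist [ 0.18  0.05 -0.02] w 0.0708 F [-0.3 -0.2 -0.2]
```

Emit:
arm_command --offset '[[1.3, -0.5, 4], [0, 0, 1], [0, 0, 0], [0, 0, 0], [0, 0, 0], [0, 0, 0], [0, 0, 0], [0, 0, 0], [0, 0, 0], [0, 0, 0]]' --twist '[[0.2, 0, 0], [0, 0, 0], [0, 0, 0], [0, 0, 0], [0, 0, 0], [0, 0, 0], [0, 0, 0], [0, 0, 0], [0, 0, 0], [0, 0, 0]]' --gripper '[20, 20, 20, 20, 20, 20, 20, 20, 20, 20]'

```text
time_s: 10.73
ee_pos: [0.6443, 0.0877, 0.0097]
ee_rot: [0.707, 0.707, -0.0, 0.0]
wrist_force: [0.5, 0.1, 0.2]
grip_width: 0.02
```

```bash
python3 g.py .6439 .0873 .13
```

```text
t 10.7333 pos [0.6443 0.0877 0.0097] offset [  -0.4   -0.4 -120.3] twist [ 0.03  0.04 -0.01] w 0.02 F [0.5 0.1 0.2]
```

```bash
python3 - <<'E'
from h import *
import cv2
a=cams.capture('side'); cv2.imwrite('pics/s3.png',cv2.resize(a[100:320,180:450],None,fx=2.7,fy=2.7,interpolation=cv2.INTER_CUBIC))
a=cams.capture('top'); cv2.imwrite('pics/t3.png',a)
E
```

```text
(no output)
```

View pics/s3.png

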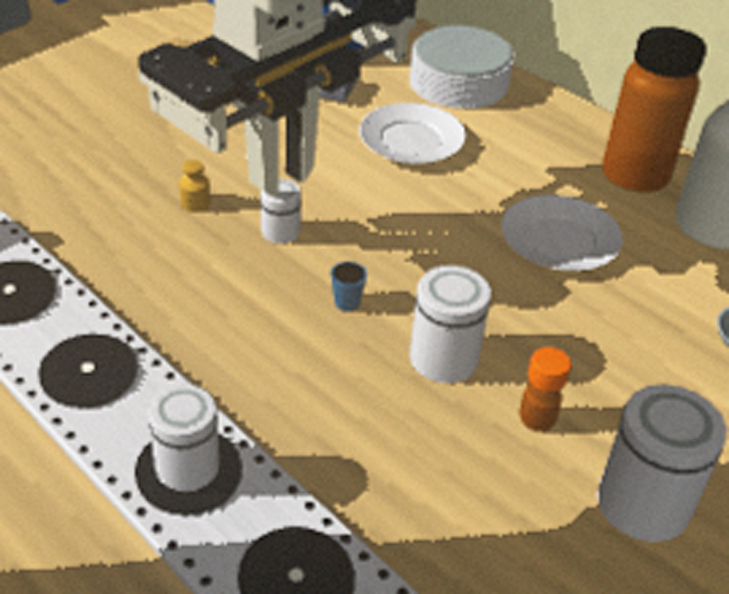

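View pics/t3.png

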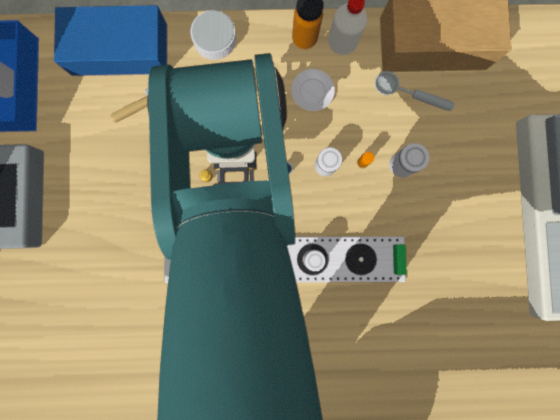

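```bash
python3 - <<'E'
from h import *
import cv2
o=manip.get_obs(); print(o['ee_pos'],o['joints'])
for z in (.0097,.04,.05):
  for x in (.634,.654): print(z,x,np.round(w2px('side',[x,.0877,z]),1))
print('tin2 lid exp',w2px('side',[.445,-.0508,.066]),'obs 248.1 251.1', w2px('top',[.445,-.0508,.066]))
a=cv2.imread('pics/s3.png')
a=cams.capture('side'); cv2.imwrite('pics/s4.png',cv2.resize(a[125:200,240:340],None,fx=7,fy=7,interpolation=cv2.INTER_CUBIC))
E
```

```text
[0.64433975 0.08765793 0.00973772] [ 9.63833311e-02  1.59653250e-01  1.67950287e+00 -7.85144865e-04
  1.30187797e+00  9.66995433e-02]
0.0097 0.634 [280.5 184.3]
0.0097 0.654 [287.8 180.2]
0.04 0.634 [280.5 172.5]
0.04 0.654 [287.9 168.4]
0.05 0.634 [280.5 168.4]
0.05 0.654 [288.  164.4]
tin2 lid exp (np.float64(247.92084931831633), np.float64(251.48978168191576)) obs 248.1 251.1 (np.float64(315.0587423553074), np.float64(260.51377647444923))
```

View pics/s4.png

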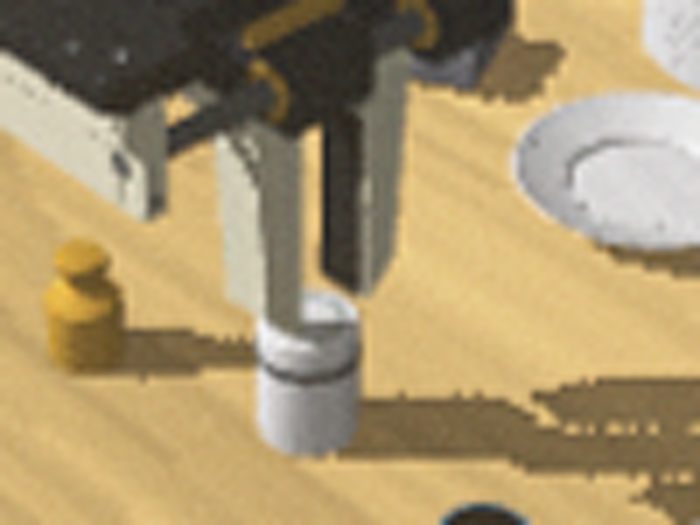

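```bash
python3 - <<'E'
from h import *
for z in (.035,.04,.045): print(z,[np.round((np.array(w2px('side',[x,y,z]))-[239.5,124.5])*7,0) for x,y in((.6343,.080),(.6343,.095),(.6543,.080),(.6543,.095),(.624,.080))])
E
```

```text
0.035 [array([306., 362.]), array([271., 338.]), array([358., 333.]), array([322., 310.]), array([279., 377.])]
0.04 [array([306., 348.]), array([271., 324.]), array([358., 319.]), array([323., 296.]), array([278., 363.])]
0.045 [array([306., 334.]), array([270., 310.]), array([358., 305.]), array([323., 282.]), array([278., 349.])]
```

The picture shows the finger ends above the tin's lid. Their image position fits a true tip height of about 0.046 m, while the state reads 0.010 m. So the fingers end about 36 mm short of the reported TCP along z, while x and y agree. That means tin 2 was held by its top few mm, and it still landed right: its lid is within 0.5 px of the expected spot. From here I'll aim 36 mm lower and watch the force.

Emit:
arm_command --offset '[[0, 0, -2], [0, 0, 0], [0, 0, 0], [0, 0, 0], [0, 0, 0], [0, 0, 0], [0, 0, 0], [0, 0, 0], [0, 0, 0]]' --twist '[[0, 0, 0], [0, 0, 0], [0, 0, 0], [0, 0, 0], [0, 0, 0], [0, 0, 0], [0, 0, 0], [0, 0, 0], [0, 0, 0]]' --gripper '[75, 75, 75, 75, 75, 75, 75, 75, 75]'

```text
time_s: 11.63
ee_pos: [0.6444, 0.0877, 0.012]
ee_rot: [0.707, 0.707, 0.0, 0.0]
wrist_force: [-0.2, -0.0, 0.5]
grip_width: 0.0733
```

```bash
python3 g.py .6439 .0873 -.024
```

```text
t 11.6333 pos [0.6444 0.0877 0.012 ] offset [-0.3 -0.5 36. ] twist [ 0.04  0.04 -0.01] w 0.0733 F [-0.2 -0.   0.5]
```

Emit:
arm_command --offset '[[0, -0.5, 6], [0, 0, 8], [0, 0, 6], [0, 0, 3], [0, 0, 0]]' --twist '[[0, 0, 0], [0, 0, 0], [0, 0, 0], [0, 0, 0], [0, 0, 0]]' --gripper '[75, 75, 75, 75, 75]'

```text
time_s: 12.05
ee_pos: [0.6434, 0.0876, -0.0141]
ee_rot: [0.707, 0.707, -0.0, 0.0]
wrist_force: [0.3, 0.1, 0.8]
grip_width: 0.075
```

```bash
python3 g.py .6439 .0873 -.024;  python3 - <<'E'
from h import *
import cv2
a=cams.capture('side'); cv2.imwrite('pics/s5.png',cv2.resize(a[125:200,240:340],None,fx=7,fy=7,interpolation=cv2.INTER_CUBIC))
E
```

```text
t 12.05 pos [ 0.6434  0.0876 -0.0141] offset [-0.3  0.5  9.9] twist [ 0.    0.04 -0.01] w 0.075 F [0.3 0.1 0.8]
```

View pics/s5.png

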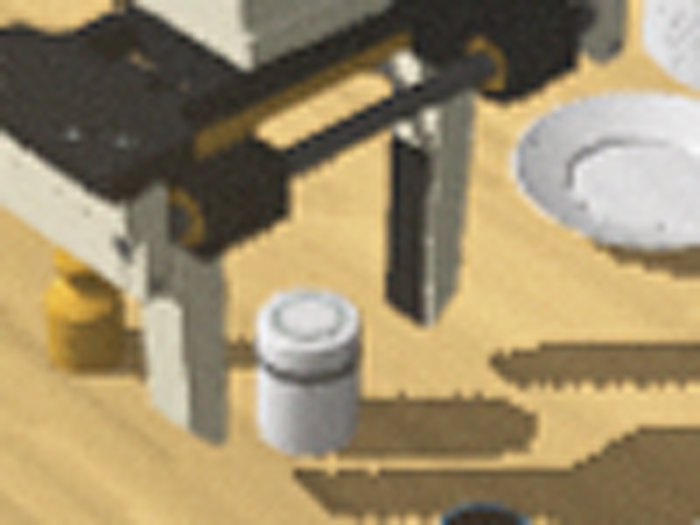

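Emit:
arm_command --offset '[[0, 0.5, 6], [0, 0, 5], [0, 0, 2], [0, 0, 0], [0, 0, 0], [0, 0, 0], [0, 0, 0], [0, 0, 0], [0, 0, 0], [0, 0, 0], [0, 0, 0]]' --twist '[[0, 0, 0], [0, 0, 0], [0, 0, 0], [0, 0, 0], [0, 0, 0], [0, 0, 0], [0, 0, 0], [0, 0, 0], [0, 0, 0], [0, 0, 0], [0, 0, 0]]' --gripper '[75, 75, 20, 20, 20, 20, 20, 20, 20, 20, 20]'

```text
time_s: 13.02
ee_pos: [0.6446, 0.0876, -0.0273]
ee_rot: [0.707, 0.707, 0.0, 0.001]
wrist_force: [0.0, -0.0, -0.6]
grip_width: 0.0297
```

```bash
python3 g.py .6439 .0873 .10
```

```text
t 13.0167 pos [ 0.6446  0.0876 -0.0273] offset [  -0.4   -0.5 -127.3] twist [ 0.07  0.04 -0.01] w 0.0297 F [ 0.  -0.  -0.6]
```

Emit:
arm_command --offset '[[0, 0, -8], [0, 0, -25], [0, 0, -35], [0, 0, -35], [-8, -6, -10], [-26, -22, 0], [-28, -24, 0], [-28, -24, 0], [-28, -24, 0], [-28, -24, 0], [-28, -24, 0], [-28, -24, 0], [-20, -17, 0], [-6, -6, 0], [0, 0, 0]]' --twist '[[0, 0, 0], [0, 0, 0], [0, 0, 0], [0, 0, 0], [0, 0, 0], [0, 0, 0], [0, 0, 0], [0, 0, 0], [0, 0, 0], [0, 0, 0], [0, 0, 0], [0, 0, 0], [0, 0, 0], [0, 0, 0], [0, 0, 0]]' --gripper '[20, 20, 20, 20, 20, 20, 20, 20, 20, 20, 20, 20, 20, 20, 20]'

```text
time_s: 14.27
ee_pos: [0.4387, -0.1489, 0.0957]
ee_rot: [0.706, 0.708, 0.001, 0.003]
wrist_force: [0.1, -0.1, -0.6]
grip_width: 0.0297
```

```bash
python3 g.py .4431 -.1472 -.013
```

```text
t 14.2667 pos [ 0.4387 -0.1489  0.0957] offset [  2.    3.8 108.8] twist [0.3  0.18 0.17] w 0.0297 F [ 0.1 -0.1 -0.6]
```

Emit:
arm_command --offset '[[2, 3, 10], [0, 0, 25], [0, 0, 25], [0, 0, 15], [0, 0, 5], [0, 0, 0], [0, 0, 0]]' --twist '[[0.3, 0.2, 0.2], [0, 0, 0], [0, 0, 0], [0, 0, 0], [0, 0, 0], [0, 0, 0], [0, 0, 0]]' --gripper '[20, 20, 20, 20, 20, 20, 20]'

```text
time_s: 14.85
ee_pos: [0.4467, -0.1416, 0.011]
ee_rot: [0.707, 0.708, 0.001, -0.001]
wrist_force: [0.0, 0.4, -0.3]
grip_width: 0.03
```

```bash
python3 g.py .4431 -.1472 -.013
```

```text
t 14.85 pos [ 0.4467 -0.1416  0.011 ] offset [-5.7 -3.6 24. ] twist [ 0.03 -0.14  0.08] w 0.03 F [ 0.   0.4 -0.3]
```

Emit:
arm_command --offset '[[-5, -3, 6], [0, 0, 8], [0, 0, 3], [0, 0, 0], [0, 0, 0]]' --twist '[[0, -0.1, 0.1], [0, 0, 0], [0, 0, 0], [0, 0, 0], [0, 0, 0]]' --gripper '[20, 20, 20, 20, 20]'

```text
time_s: 15.27
ee_pos: [0.4454, -0.1468, -0.0053]
ee_rot: [0.707, 0.707, 0.001, 0.001]
wrist_force: [-0.9, 0.1, -0.7]
grip_width: 0.0297
```

```bash
python3 g.py .4431 -.1472 -.013
```

```text
t 15.2667 pos [ 0.4454 -0.1468 -0.0053] offset [-0.4 -2.4  7.7] twist [0.19 0.03 0.03] w 0.0297 F [-0.9  0.1 -0.7]
```

Emit:
arm_command --offset '[[-0.4, -2, 4], [0, 0, 2], [0, 0, 2], [0, 0, 0], [0, 0, 0]]' --twist '[[0.2, 0, 0], [0, 0, 0], [0, 0, 0], [0, 0, 0], [0, 0, 0]]' --gripper '[20, 20, 20, 20, 20]'

```text
time_s: 15.68
ee_pos: [0.4436, -0.1476, -0.0133]
ee_rot: [0.707, 0.707, -0.0, 0.001]
wrist_force: [-0.7, 0.1, -0.3]
grip_width: 0.0296
```

```bash
python3 g.py .4431 -.1472 -.013
```

```text
t 15.6833 pos [ 0.4436 -0.1476 -0.0133] offset [ 0.4 -0.5 -0.3] twist [0.05 0.06 0.  ] w 0.0296 F [-0.7  0.1 -0.3]
```

Emit:
arm_command --offset '[[0, 0, 0], [0, 0, 0], [0, 0, 0], [0, 0, 0], [0, 0, 0], [0, 0, 0], [0, 0, -15], [0, 0, -25], [0, 0, -30], [0, 0, -30], [0, 0, -10], [0, 0, 0]]' --twist '[[0, 0, 0], [0, 0, 0], [0, 0, 0], [0, 0, 0], [0, 0, 0], [0, 0, 0], [0, 0, 0], [0, 0, 0], [0, 0, 0], [0, 0, 0], [0, 0, 0], [0, 0, 0]]' --gripper '[93, 93, 93, 93, 93, 93, 93, 93, 93, 93, 93, 93]'

```text
time_s: 16.68
ee_pos: [0.4424, -0.147, 0.1004]
ee_rot: [0.707, 0.707, -0.001, -0.001]
wrist_force: [0.8, -0.2, -0.7]
grip_width: 0.0928
```

```bash
python3 g.py .6349 -.0849 .0
```

```text
t 16.6833 pos [ 0.4424 -0.147   0.1004] offset [ 62.1 192.6 100.1] twist [-0.1 -0.   0. ] w 0.0928 F [ 0.8 -0.2 -0.7]
```

Emit:
arm_command --offset '[[8, 10, 0], [12, 30, 0], [10, 32, 0], [10, 32, 0], [10, 32, 0], [8, 28, 0], [4, 15, 10], [0, 5, 10], [0, 0, 0], [0, 0, 0]]' --twist '[[0, 0, 0], [0, 0, 0], [0, 0, 0], [0, 0, 0], [0, 0, 0], [0, 0, 0], [0, 0, 0], [0, 0, 0], [0, 0, 0], [0, 0, 0]]' --gripper '[93, 93, 93, 93, 93, 93, 93, 93, 93, 93]'

```text
time_s: 17.52
ee_pos: [0.6343, -0.0756, 0.0627]
ee_rot: [0.708, 0.707, -0.004, -0.005]
wrist_force: [0.1, -0.8, 0.5]
grip_width: 0.0927
```

```bash
python3 g.py .6349 -.0849 -.013
```

```text
t 17.5167 pos [ 0.6343 -0.0756  0.0627] offset [-9.4  1.5 75.7] twist [-0.73 -0.12 -0.07] w 0.0927 F [ 0.1 -0.8  0.5]
```

Emit:
arm_command --offset '[[-8, 1, 6], [0, 0, 5], [0, 0, 15], [0, 0, 15], [0, 0, 5], [0, 0, 0], [0, 0, 0]]' --twist '[[-0.7, -0.1, 0], [0, 0, 0], [0, 0, 0], [0, 0, 0], [0, 0, 0], [0, 0, 0], [0, 0, 0]]' --gripper '[93, 93, 93, 93, 93, 93, 93]'

```text
time_s: 18.1
ee_pos: [0.6314, -0.0873, 0.0155]
ee_rot: [0.709, 0.705, 0.001, 0.001]
wrist_force: [0.1, -0.5, 0.1]
grip_width: 0.0929
```

```bash
python3 g.py .6349 -.0849 -.013
```

```text
t 18.1 pos [ 0.6314 -0.0873  0.0155] offset [ 2.5  3.4 28.6] twist [ 0.18  0.04 -0.31] w 0.0929 F [ 0.1 -0.5  0.1]
```

Next I'll lower further and close.

Emit:
arm_command --offset '[[2.5, 3, 6], [0, 0, 10], [0, 0, 10], [0, 0, 2], [0, 0, 0], [0, 0, 0]]' --twist '[[0.2, 0, -0.3], [0, 0, 0], [0, 0, 0], [0, 0, 0], [0, 0, 0], [0, 0, 0]]' --gripper '[93, 93, 93, 75, 65, 60]'

```text
time_s: 18.6
ee_pos: [0.6355, -0.085, -0.0131]
ee_rot: [0.707, 0.707, 0.0, 0.001]
wrist_force: [0.1, -0.6, 0.0]
grip_width: 0.0776
```

```bash
python3 g.py .6349 -.0849 -.013
```

```text
t 18.6 pos [ 0.6355 -0.085  -0.0131] offset [ 0.1 -0.6 -0.1] twist [0.13 0.07 0.01] w 0.0776 F [ 0.1 -0.6  0. ]
```

Emit:
arm_command --offset '[[0, 0, 0], [0, 0, 0], [0, 0, 0], [0, 0, 0], [0, 0, 0], [0, 0, 0], [0, 0, 0], [0, 0, 0]]' --twist '[[0, 0, 0], [0, 0, 0], [0, 0, 0], [0, 0, 0], [0, 0, 0], [0, 0, 0], [0, 0, 0], [0, 0, 0]]' --gripper '[35, 35, 35, 35, 35, 35, 35, 35]' --squeeze 20

```text
time_s: 19.27
ee_pos: [0.6359, -0.085, -0.0122]
ee_rot: [0.707, 0.707, 0.001, 0.002]
wrist_force: [0.7, 0.8, -1.8]
grip_width: 0.0457
```

```bash
python3 g.py .4472 .0563 .08
```

```text
t 19.2667 pos [ 0.6359 -0.085  -0.0122] offset [ 141.3 -188.3  -93. ] twist [0.18 0.07 0.01] w 0.0457 F [ 0.7  0.8 -1.8]
```

Emit:
arm_command --offset '[[0, 0, -8], [0, 0, -25], [0, 0, -35], [0, 0, -35], [5, -6, -10], [18, -24, 0], [20, -26, 0], [20, -26, 0], [20, -26, 0], [20, -26, 0], [20, -26, 0], [10, -14, 0], [3, -4, 0], [0, 0, 0], [0, 0, 0]]' --twist '[[0, 0, 0], [0, 0, 0], [0, 0, 0], [0, 0, 0], [0, 0, 0], [0, 0, 0], [0, 0, 0], [0, 0, 0], [0, 0, 0], [0, 0, 0], [0, 0, 0], [0, 0, 0], [0, 0, 0], [0, 0, 0], [0, 0, 0]]' --gripper '[35, 35, 35, 35, 35, 35, 35, 35, 35, 35, 35, 35, 35, 35, 35]'

```text
time_s: 20.52
ee_pos: [0.4472, 0.0564, 0.1074]
ee_rot: [0.707, 0.707, 0.001, 0.001]
wrist_force: [0.8, -0.2, -1.5]
grip_width: 0.0459
```

```bash
python3 g.py .4472 .0563 .002
```

```text
t 20.5167 pos [0.4472 0.0564 0.1074] offset [ -0.   -0.4 105.4] twist [ 0.22  0.01 -0.05] w 0.0459 F [ 0.8 -0.2 -1.5]
```

Emit:
arm_command --offset '[[0, 0, 10], [0, 0, 25], [0, 0, 25], [0, 0, 18], [0, 0, 5], [0, 0, 0], [0, 0, 0]]' --twist '[[0.2, 0, 0], [0, 0, 0], [0, 0, 0], [0, 0, 0], [0, 0, 0], [0, 0, 0], [0, 0, 0]]' --gripper '[35, 35, 35, 35, 35, 35, 35]'

```text
time_s: 21.1
ee_pos: [0.4511, 0.0525, 0.0183]
ee_rot: [0.709, 0.705, -0.001, -0.0]
wrist_force: [0.1, 0.5, -1.6]
grip_width: 0.0458
```

```bash
python3 g.py .4472 .0563 .002
```

```text
t 21.1 pos [0.4511 0.0525 0.0183] offset [ 3.8 -3.9 16.3] twist [-0.13  0.06 -0.33] w 0.0458 F [ 0.1  0.5 -1.6]
```

Emit:
arm_command --offset '[[3.5, -3.5, 5], [0, 0, 5], [0, 0, 3], [0, 0, 0], [0, 0, 0]]' --twist '[[-0.1, 0, -0.3], [0, 0, 0], [0, 0, 0], [0, 0, 0], [0, 0, 0]]' --gripper '[35, 35, 35, 35, 35]'

```text
time_s: 21.52
ee_pos: [0.4493, 0.0561, 0.007]
ee_rot: [0.707, 0.707, 0.001, 0.001]
wrist_force: [-0.4, -0.2, -1.5]
grip_width: 0.046
```

```bash
python3 g.py .4472 .0563 .002
```

```text
t 21.5167 pos [0.4493 0.0561 0.007 ] offset [ 0.2 -2.1  5. ] twist [ 0.19  0.05 -0.03] w 0.046 F [-0.4 -0.2 -1.5]
```

Emit:
arm_command --offset '[[0, -2, 2], [0, 0, 2], [0, 0, 1], [0, 0, 0], [0, 0, 0]]' --twist '[[0.2, 0, 0], [0, 0, 0], [0, 0, 0], [0, 0, 0], [0, 0, 0]]' --gripper '[35, 35, 35, 35, 35]'

```text
time_s: 21.93
ee_pos: [0.4476, 0.0562, 0.0025]
ee_rot: [0.707, 0.707, 0.0, 0.001]
wrist_force: [-0.7, -0.8, -1.4]
grip_width: 0.046
```

```bash
python3 g.py .4472 .0563 .002
```

```text
t 21.9333 pos [0.4476 0.0562 0.0025] offset [ 0.1 -0.4  0.5] twist [ 0.06  0.04 -0.01] w 0.046 F [-0.7 -0.8 -1.4]
```

Emit:
arm_command --offset '[[0, 0, 1], [0, 0, 1], [0, 0, 0], [0, 0, 0]]' --twist '[[0, 0, 0], [0, 0, 0], [0, 0, 0], [0, 0, 0]]' --gripper '[35, 35, 35, 35]'

```text
time_s: 22.27
ee_pos: [0.4481, 0.0563, 0.0023]
ee_rot: [0.707, 0.707, 0.0, 0.001]
wrist_force: [0.2, -0.5, -2.1]
grip_width: 0.0457
```

```bash
python3 g.py .4472 .0563 .002
```

```text
t 22.2667 pos [0.4481 0.0563 0.0023] offset [ 0.  -0.9  0.3] twist [ 0.1   0.04 -0.01] w 0.0457 F [ 0.2 -0.5 -2.1]
```

Contact is within 1 mm or so. I'll release and lift.

Emit:
arm_command --offset '[[0, 0, 1], [0, 0, 0], [0, 0, 0], [0, 0, 0], [0, 0, 0], [0, 0, 0], [0, 0, 0], [0, 0, -15], [0, 0, -25], [0, 0, -30], [0, 0, -30], [0, 0, -10], [0, 0, 0]]' --twist '[[0, 0, 0], [0, 0, 0], [0, 0, 0], [0, 0, 0], [0, 0, 0], [0, 0, 0], [0, 0, 0], [0, 0, 0], [0, 0, 0], [0, 0, 0], [0, 0, 0], [0, 0, 0], [0, 0, 0]]' --gripper '[35, 93, 93, 93, 93, 93, 93, 93, 93, 93, 93, 93, 93]'

```text
time_s: 23.35
ee_pos: [0.4467, 0.0562, 0.1141]
ee_rot: [0.707, 0.707, -0.001, -0.0]
wrist_force: [0.2, -0.2, 0.3]
grip_width: 0.0929
```

```bash
python3 g.py .6334 -.2412 .06
```

```text
t 23.35 pos [0.4467 0.0562 0.1141] offset [-297.3  186.9   54.1] twist [-0.08  0.05 -0.02] w 0.0929 F [ 0.2 -0.2  0.3]
```

Emit:
arm_command --offset '[[-12, 8, 0], [-30, 19, 0], [-33, 21, 0], [-33, 21, 0], [-33, 21, 0], [-33, 21, 0], [-33, 21, 0], [-33, 21, 0], [-30, 19, 0], [-14, 9, 0], [-5, 3, 0], [0, 0, 0], [0, 0, 0]]' --twist '[[0, 0, 0], [0, 0, 0], [0, 0, 0], [0, 0, 0], [0, 0, 0], [0, 0, 0], [0, 0, 0], [0, 0, 0], [0, 0, 0], [0, 0, 0], [0, 0, 0], [0, 0, 0], [0, 0, 0]]' --gripper '[93, 93, 93, 93, 93, 93, 93, 93, 93, 93, 93, 93, 93]'

```text
time_s: 24.43
ee_pos: [0.6342, -0.2455, 0.0937]
ee_rot: [0.706, 0.708, -0.003, -0.007]
wrist_force: [0.4, 0.0, -0.9]
grip_width: 0.0928
```

```bash
python3 g.py .6334 -.2412 -.005
```

```text
t 24.4333 pos [ 0.6342 -0.2455  0.0937] offset [ 3.7  0.5 98.7] twist [-0.75 -0.33  0.13] w 0.0928 F [ 0.4  0.  -0.9]
```

Emit:
arm_command --offset '[[4, 0, 5], [0, 0, 0], [0, 0, 15], [0, 0, 20], [0, 0, 15], [0, 0, 0], [0, 0, 0]]' --twist '[[-0.8, -0.3, 0.1], [0, 0, 0], [0, 0, 0], [0, 0, 0], [0, 0, 0], [0, 0, 0], [0, 0, 0]]' --gripper '[93, 93, 93, 93, 93, 93, 93]'

```text
time_s: 25.02
ee_pos: [0.6322, -0.233, 0.0388]
ee_rot: [0.705, 0.71, 0.002, 0.003]
wrist_force: [-0.3, 0.7, 0.3]
grip_width: 0.093
```

```bash
python3 g.py .6334 -.2412 -.005
```

```text
t 25.0167 pos [ 0.6322 -0.233   0.0388] offset [-8.2  0.9 43.8] twist [0.37 0.05 0.39] w 0.093 F [-0.3  0.7  0.3]
```

Emit:
arm_command --offset '[[-7, 1, 3], [0, 0, 10], [0, 0, 15], [0, 0, 10], [0, 0, 2], [0, 0, 0], [0, 0, 0]]' --twist '[[0.4, 0, 0.4], [0, 0, 0], [0, 0, 0], [0, 0, 0], [0, 0, 0], [0, 0, 0], [0, 0, 0]]' --gripper '[93, 93, 93, 93, 93, 93, 93]'

```text
time_s: 25.6
ee_pos: [0.634, -0.24, -0.0023]
ee_rot: [0.707, 0.707, -0.0, 0.001]
wrist_force: [1.2, -0.6, 0.6]
grip_width: 0.0929
```

```bash
python3 g.py .6334 -.2412 -.005
```

```text
t 25.6 pos [ 0.634  -0.24   -0.0023] offset [-1.2 -0.6  2.7] twist [0.1  0.13 0.01] w 0.0929 F [ 1.2 -0.6  0.6]
```

Emit:
arm_command --offset '[[-1.2, -0.5, 2.7], [0, 0, 1], [0, 0, 0], [0, 0, 0], [0, 0, 0], [0, 0, 0], [0, 0, 0], [0, 0, 0], [0, 0, 0], [0, 0, 0], [0, 0, 0]]' --twist '[[0, 0, 0], [0, 0, 0], [0, 0, 0], [0, 0, 0], [0, 0, 0], [0, 0, 0], [0, 0, 0], [0, 0, 0], [0, 0, 0], [0, 0, 0], [0, 0, 0]]' --gripper '[93, 40, 40, 40, 40, 40, 40, 40, 40, 40, 40]' --squeeze 25

```text
time_s: 26.52
ee_pos: [0.6342, -0.2417, -0.0047]
ee_rot: [0.707, 0.707, 0.0, 0.002]
wrist_force: [0.4, -0.3, 0.1]
grip_width: 0.0538
```

```bash
python3 g.py .4492 .1554 .1
```

```text
t 26.5167 pos [ 0.6342 -0.2417 -0.0047] offset [ 396.8 -184.6 -106.6] twist [ 0.21  0.17 -0.  ] w 0.0538 F [ 0.4 -0.3  0.1]
```

Emit:
arm_command --offset '[[0, 0, -8], [0, 0, -25], [0, 0, -35], [0, 0, -35], [0, 0, -20], [10, -4, -10], [24, -11, 0], [30, -14, 0], [30, -14, 0], [30, -14, 0], [30, -14, 0], [30, -14, 0], [30, -14, 0], [30, -14, 0], [30, -14, 0], [30, -14, 0], [30, -14, 0], [20, -9, 0], [8, -4, 0], [0, 0, 0]]' --twist '[[0, 0, 0], [0, 0, 0], [0, 0, 0], [0, 0, 0], [0, 0, 0], [0, 0, 0], [0, 0, 0], [0, 0, 0], [0, 0, 0], [0, 0, 0], [0, 0, 0], [0, 0, 0], [0, 0, 0], [0, 0, 0], [0, 0, 0], [0, 0, 0], [0, 0, 0], [0, 0, 0], [0, 0, 0], [0, 0, 0]]' --gripper '[40, 40, 40, 40, 40, 40, 40, 40, 40, 40, 40, 40, 40, 40, 40, 40, 40, 40, 40, 40]'

```text
time_s: 28.18
ee_pos: [0.4455, 0.1421, 0.128]
ee_rot: [0.708, 0.707, -0.002, -0.003]
wrist_force: [-0.3, -0.3, -2.7]
grip_width: 0.0534
```

```bash
python3 g.py .4492 .1554 .009
```

```text
t 28.1833 pos [0.4455 0.1421 0.128 ] offset [ 13.    4.6 119. ] twist [-0.43 -0.12 -0.08] w 0.0534 F [-0.3 -0.3 -2.7]
```

Emit:
arm_command --offset '[[6, 2, 5], [5, 2, 10], [0, 0, 20], [0, 0, 25], [0, 0, 20], [0, 0, 5], [0, 0, 0], [0, 0, 0]]' --twist '[[-0.4, -0.1, -0.1], [0, 0, 0], [0, 0, 0], [0, 0, 0], [0, 0, 0], [0, 0, 0], [0, 0, 0], [0, 0, 0]]' --gripper '[40, 40, 40, 40, 40, 40, 40, 40]'

```text
time_s: 28.85
ee_pos: [0.4515, 0.1505, 0.0348]
ee_rot: [0.709, 0.706, -0.001, 0.0]
wrist_force: [-0.4, -0.3, -2.6]
grip_width: 0.0534
```

```bash
python3 g.py .4492 .1554 .009
```

```text
t 28.85 pos [0.4515 0.1505 0.0348] offset [ 4.9 -2.2 25.8] twist [-0.08  0.1  -0.24] w 0.0534 F [-0.4 -0.3 -2.6]
```

Emit:
arm_command --offset '[[4.5, -2, 6], [0, 0, 8], [0, 0, 5], [0, 0, 0], [0, 0, 0]]' --twist '[[-0.1, 0.1, -0.2], [0, 0, 0], [0, 0, 0], [0, 0, 0], [0, 0, 0]]' --gripper '[40, 40, 40, 40, 40]'

```text
time_s: 29.27
ee_pos: [0.4513, 0.1555, 0.0167]
ee_rot: [0.708, 0.707, 0.002, 0.001]
wrist_force: [0.7, -0.1, -2.1]
grip_width: 0.054
```

```bash
python3 g.py .4492 .1554 .009
```

```text
t 29.2667 pos [0.4513 0.1555 0.0167] offset [-0.2 -2.1  7.7] twist [ 0.25 -0.07 -0.08] w 0.054 F [ 0.7 -0.1 -2.1]
```

Emit:
arm_command --offset '[[-0.2, -2, 4], [0, 0, 2.5], [0, 0, 1], [0, 0, 0], [0, 0, 0]]' --twist '[[0.2, 0, 0], [0, 0, 0], [0, 0, 0], [0, 0, 0], [0, 0, 0]]' --gripper '[40, 40, 40, 40, 40]'

```text
time_s: 29.68
ee_pos: [0.4496, 0.1555, 0.0095]
ee_rot: [0.708, 0.707, 0.001, 0.0]
wrist_force: [0.5, 0.2, -2.0]
grip_width: 0.0535
```

```bash
python3 g.py .4492 .1554 .009
```

```text
t 29.6833 pos [0.4496 0.1555 0.0095] offset [-0.1 -0.4  0.5] twist [ 0.11 -0.1  -0.07] w 0.0535 F [ 0.5  0.2 -2. ]
```

Emit:
arm_command --offset '[[0, 0, 1], [0, 0, 1], [0, 0, 0], [0, 0, 0], [0, 0, 0], [0, 0, 0], [0, 0, 0], [0, 0, 0], [0, 0, 0], [0, 0, -15], [0, 0, -25], [0, 0, -30], [0, 0, -30], [0, 0, -30], [0, 0, 0], [30, 0, 0], [35, 0, 0], [35, 0, 0], [35, 0, 0], [0, 0, 0]]' --twist '[[0, 0, 0], [0, 0, 0], [0, 0, 0], [0, 0, 0], [0, 0, 0], [0, 0, 0], [0, 0, 0], [0, 0, 0], [0, 0, 0], [0, 0, 0], [0, 0, 0], [0, 0, 0], [0, 0, 0], [0, 0, 0], [0, 0, 0], [0, 0, 0], [0, 0, 0], [0, 0, 0], [0, 0, 0], [0, 0, 0]]' --gripper '[40, 40, 40, 93, 93, 93, 93, 93, 93, 93, 93, 93, 93, 93, 93, 93, 93, 93, 93, 93]'

```text
time_s: 31.35
ee_pos: [0.4502, 0.2946, 0.1463]
ee_rot: [0.71, 0.705, 0.003, 0.001]
wrist_force: [0.5, -0.2, 1.2]
grip_width: 0.0933
```

```bash
python3 g.py .4492 .30 .15; python3 - <<'E'
from h import *
import cv2
for n in('top','side'): cv2.imwrite(f'pics/{n}9.png',cams.capture(n))
E
```

```text
t 31.35 pos [0.4502 0.2946 0.1463] offset [ 5.5 -1.  -3.7] twist [ 0.33 -0.21 -0.39] w 0.0933 F [ 0.5 -0.2  1.2]
```

View pics/top9.png

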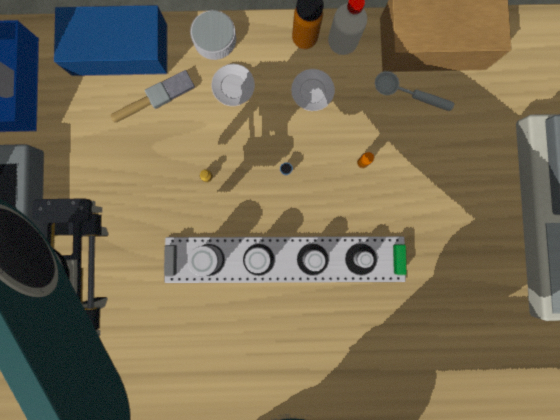

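View pics/side9.png

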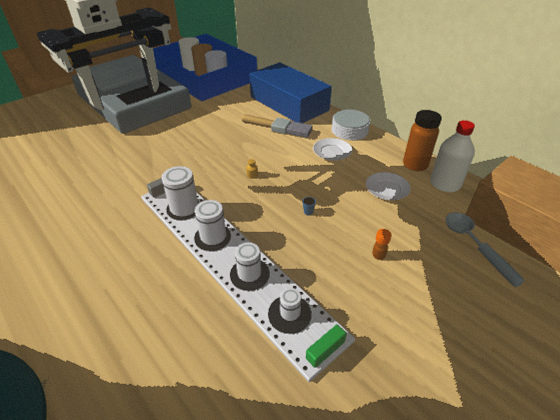

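All four tins stand on the pads: px 203,261 / 258,260 / 315,260 / 365,259. The vial is unchanged at (366,159). I'll check the centring on an enlarged crop.

```bash
python3 - <<'E'
from h import *
import cv2
a=cv2.imread('pics/top9.png')
c=cv2.resize(a[235:285,175:285],None,fx=7,fy=7,interpolation=cv2.INTER_CUBIC)[:290]
d=cv2.resize(a[235:285,285:395],None,fx=7,fy=7,interpolation=cv2.INTER_CUBIC)[:290]
for im,ox,L in((c,175,[(.4492,.1554,.090,27),(.4472,.0563,.078,23)]),(d,285,[(.445,-.0508,.066,19),(.4431,-.1472,.054,15)])):
    for x,y,z,r in L:
        u,v=w2px('top',[x,y,z]); p=(int(round((u-ox+.5)*7)),int(round((v-235+.5)*7)))
        cv2.circle(im,p,int(r/1000*398.5/(.81-z)*7),(0,0,255),1); cv2.drawMarker(im,p,(0,0,255),0,10,1)
cv2.imwrite('pics/c9.png',cv2.vconcat([c,d]))
E
```

```text
(no output)
```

View pics/c9.png

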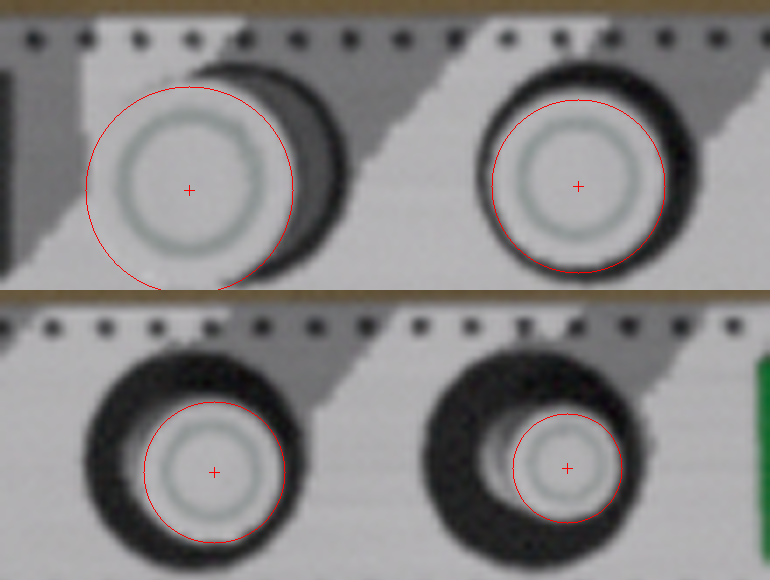

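Every lid lies within about 2 mm of its expected circle. I'll let the arm settle, then hand in.

Emit:
arm_command --offset '[[0, 0, -10], [0, 0, 0], [0, 0, 0], [0, 0, 0]]' --twist '[[0, 0, 0], [0, 0, 0], [0, 0, 0], [0, 0, 0]]' --gripper '[93, 93, 93, 93]'

```text
time_s: 31.78
ee_pos: [0.4506, 0.2883, 0.1572]
ee_rot: [0.71, 0.704, 0.003, 0.001]
wrist_force: [0.4, -0.4, 0.2]
grip_width: 0.0931
```

```bash
python3 g.py .45 .3 .15; python3 -c "
from plant import manip
print(manip.job_done())"
```

```text
t 31.7833 pos [0.4506 0.2883 0.1572] offset [11.6 -0.8  7.2] twist [ 0.32 -0.09 -0.55] w 0.0931 F [ 0.4 -0.4  0.2]
the job is handed in; nothing more can be done
None
```

I placed all four tins upright on the pads, smallest next to the green block and growing to the largest at the grey end. I handed the job in at about 32 s.

- **Last checks:** In the final top picture every lid was within about 2 mm of its pad centre, and both views showed the tins upright. The vial was at the same pixel as at the start. The gripper was clear, with about zero force.
- **Disagreement found:** The reported TCP is about 36 mm lower than the fingertips seen in the side picture, although x and y agree. Because of this, tin 2 was held only by its top few millimetres, and the first grasp of tin 1 closed above it without touching. I corrected by going 36 mm lower from then on, and all later grasps were good.

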